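# Start a compressor test: rocker, latch, hold-to-run key

### The job

Start the compressor for a bench test by pressing with the fingertips: first switch on the outlet strip by pressing the raised half of its rocker down until that half is level, then push the square cap on the finned drive box fully down so that it stays down, then press the long bar key on the handset fully down and finish the program while still holding it down. Keep to that order, leave the two small round buttons alone, and do not pick up, tip or push away the handset or any of the things lying about; the handset stays lying where it is while you press it.

Things in the scene. Friction and masses are not known exactly. Their poses are not given: they have to be found in the camera images.
- strip: white outlet strip, screwed down, 62 x 330 mm, 40 mm high, with four round outlets and one black rocker near its +y end; origin under its centre, y along its length. The rocker's grey frame (44 x 72 mm, centred 115 mm along +y) has its top at 46 mm height.
- rocker (a joint): angle of the rocker (rad): 0 off, 0.4 on (stop). A black V, 30 mm wide, two halves 28 mm long along the strip, hinged across it at strip-frame (0, 115, 50) mm. Off: its +y half (nearer the end of the strip) slopes up to about 61 mm above the bench, its -y half is level. Pressed straight down, the +y half ends level at 50 mm and the other stands up. Takes 2 to 4 N; no spring, stays where left.
- rocker_on (a point): point on the top surface of the rocker's +y (on) half, 18 mm from the hinge, on its middle line: where to press; moves with the rocker, about 57 mm above the bench when off and 50 mm when on
- drive: motor drive: aluminium box, screwed down, 100 x 150 mm, 50 mm high, heat-sink fins along both long sides (132 mm over the fins, 40 mm high), two black push caps on top: a square one and a small round one; origin under its centre, y along its length
- latch (a joint): how far the square cap is pushed in (m): 0 out, 0.008 fully down (stop). Latching: resists with a steady 3 N or so and stays where it is left, no spring.
- latch_top (a point): centre of the top face of the 26 x 26 mm square cap, at drive-frame (0, -36, 66) mm when out, 58 mm high when fully down; moves with the cap
- reset (a joint): how far the small round button on the drive is pressed (m), 0 to 0.005; leave alone
- reset_top (a point): centre of the top of the small round button (18 mm across) on the drive, drive-frame (0, 38, 57) mm; leave alone
- handset: loose hold-to-run handset lying flat on rubber feet, 74 x 150 mm, 34 mm high, about 0.45 kg, with two black keys on top: a long bar and a small round one; origin under its centre, y along its length
- runkey (a joint): how far the bar key is pressed (m): 0 out, 0.006 fully down (stop). Springs back; 1.5 N to start, 5 N fully down.
- runkey_top (a point): centre of the top face of the bar key, 24 mm wide (x) and 54 mm long (y), at handset-frame (0, 27, 47) mm when out, 41 mm high when fully down; moves with the key
- jog (a joint): how far the small round button on the handset is pressed (m), 0 to 0.004; leave alone
- jog_top (a point): centre of the top of the small round button (16 mm across) on the handset, handset-frame (0, -48, 40) mm; leave alone
- screwdriver: screwdriver lying flat, 160 mm long, handle about 30 mm thick; origin under its middle, x along it
- jar: small glass jar with steel lid, 42 mm across, 55 mm tall; origin under its centre
- tape: roll of pale green tape lying flat, 90 mm across, 24 mm high; origin under its centre
- meter: blue multimeter lying on its back, 170 x 84 mm, 46 mm high at its dial; origin under its centre, x along it
- speedctl: small red speed controller block, 60 x 34 x 16 mm; origin under its centre
- pliers: green-handled pliers lying flat, about 155 mm long, 14 mm high; origin near the pivot, on the bench
- spool: small grey spool standing upright, 54 mm across, 40 mm high; origin under its centre
Mind the look-alikes: they are no part of the job. Of the things that look like the drive, take the one that is farthest to the robot's left at the start. Leave any green look-alike of the handset alone.

How it is judged:
On the way, in this order (a step that is already met when the one before it is completed fails the run):
1. the rocker is switched on by the fingers (value of joint rocker above 0.32 rad and contact force between the fingers and strip above 0.3 N), for 0.03 s.
2. the square cap is pushed down by the fingers (value of joint latch above 0.0065 m and contact force between the fingers and drive above 0.3 N), for 0.03 s.
3. the bar key is held down (value of joint runkey above 0.0045 m and contact force between the fingers and handset above 1 N), for 0.3 s.
At the end, for the whole second after the job is handed in: rocker at least 0.32 of 0.4 rad towards on, square cap at least 6.5 of 8 mm down, bar key at least 4.5 of 6 mm down and held there by the fingers with more than 1 N through the last second, handset flat and within 30 mm of where it lay (all of step 3 and value of joint rocker above 0.32 rad and value of joint latch above 0.0065 m and distance of handset from where it was at the start of the episode below 0.03 m and angle between handset's own z axis and vertical below 0.1 rad); the arm keeps its last pose, push and grip.
It fails at once if the square cap is pushed in (3 mm) before the rocker is on (value of joint latch above 0.003 m and value of joint rocker below 0.3 rad).
It fails at once if the bar key is pressed (2 mm) before the square cap is down (value of joint runkey above 0.002 m and value of joint latch below 0.006 m).
It fails at once if a small round button is pressed (2.5 mm) (value of joint any of reset, jog above 0.0025 m).
It fails at once if the handset is lifted 10 mm, tipped, or pushed 30 mm away (height (world z) of handset above 0.01 m or angle between handset's own z axis and vertical above 0.2 rad or distance of handset from where it was at the start of the episode above 0.03 m).
It fails at once if a bystander is moved more than 25 mm (distance of any of screwdriver, jar, tape, meter, speedctl, pliers, spool from where it was at the start of the episode above 0.025 m).
It also fails if it takes over 43 s, if anything falls off the work surface, if the arm or the gripper's body presses on something with over 40 N, if the wrist force passes 120 N, or if a joint passes its speed limit or range.

### The arm

A 6-joint arm with a two-finger parallel gripper is mounted at the origin on the work surface. World frame = base frame: x ahead of the robot, y to its left, z up, the work surface at z = 0. Lengths are in m, angles in rad, forces in N, time in s.
With the tool pointing down it reaches from about 0.35 to 0.925 m from the base axis. Payload 6.4 kg.
Tool frame: the origin (TCP) lies at the centre of the arm's flange, where the gripper is bolted on; the fingertips stand 173 mm ahead of it and the grasp point (between the pads) lies 155 mm ahead of it (robot.pinch_z is the distance from the TCP to the grasp point, in m); z points along the fingers, y is the line along which they close (so a half turn about z gives the same grasp; the last joint's range is limited). The gripper opens to 85 mm and grips with 20 to 120 N. Pads are 22 mm wide; open, the fingers measure 114 mm over their backs; the gripper's body (76 mm by 85 mm) begins 54 mm behind the grasp point. The pads swing forward as they close: fully open they stand 13 mm farther back than shut.
Start: joints at [-1.312, 0.245, 1.558, -0, 1.339, -0.174], TCP at [0.273, -0.59, 0.405] pointing down, gripper open.
Joint ranges: [-3.13, 3.13], [-1.02, 2.26], [0.13, 2.54], [-0.95, 4.09], [0.21, 2.88], [-2.74, 2.74]. Speed limits (rad/s): [2.57, 2.57, 3.14, 3.14, 3.14, 3.14].

### API

Orientations are given as a unit quaternion [x, y, z, w].
In Python, from bench import robot gives the robot as it stands.
- The arm moves only by the tool apply_moves, never from a script. Its argument "commands" is text: rows parted by semicolons, each of 7 numbers parted by spaces: the turn, a rotation vector about the tool's x, y, z as a fraction of full scale, then the shift along the tool's x, y, z as a fraction of full scale, then the opening, from -1 (shut) to 1 (fully open). A call has exactly 10 rows; each row is the pose to reach, as a shift and turn from the pose commanded when the call began, along the tool's axes at that moment; what a row does not reach only later rows make up. Full scale, the value 1, is 0.1 m for a shift and 120 degrees for a turn. A row lasts 1/8 s, in which the tool goes at most 62.5 mm and 10.7 degrees, less where a joint would pass 70% of its speed; a pose out of reach is approached as far as the arm can. A call with a number of a shift or a turn outside -1 to 1 is refused whole. A call with a gripper value outside its range is refused whole. The fingers move at their own pace and stop on an object; "force" is the grip in N (left out, the last holds). Time passes only in rows, so rows that repeat a pose let the fingers close, or fill a call up. It gives the time, the measured TCP pose, the force, the opening and the grip force at its end, in the units of the state.
- robot.observe(): the state, without advancing time (a new reading comes with each control period).
- robot.get_image(name): name is "side" or "top"; returns a dict with "pixels" (400x640x3 uint8, red, green, blue), "depth" (400x640 float32, m along the optical axis (not along the pixel's ray), 0 where there is no reading), "mtx" (3x3 intrinsics, pixels), "rvec" (rotation vector, rad) and "tvec" (3), from world to camera coordinates, as OpenCV has them. Camera axes: x right, y down, z forward; pixel columns grow to the right and rows downward; lengths in m; the calibration is good to about 2 mm. A picture is of the moment at which its call begins.
- robot.close_job(): hands the job in; it is judged then, once.
Trained networks look in the newest picture that a camera, given by its name, has taken for a name from the list of things; names that differ only in an ending like _2 or _b are one class to them, and where a whole thing is asked for, a point or a joint stands for the part that bears it (a point fixed in the world has none). Each returns a list of dicts, best first, with "p" (0 to 1); they miss things now and then, are a little off and sometimes report something else, mostly with a low value. They report only what shows in the picture. A call takes as long as a camera call. They do not tell look-alikes from the thing itself.
- robot.search_frame(target, camera): "box" ([left, top, width, height] in pixels, round what is visible of it).
- robot.masks_of(target, camera): "region" (400x640 bool, what is visible of it) and "box" ([left, top, width, height] in pixels, round what is visible of it).
- robot.mark_of(target, camera): "xy" ([column, row] in pixels: a listed point, or the origin of a listed thing).
The state is a dict: "time_s": time; "q": joint angles; "qvel": joint speeds; "joint_torque": joint torques, N m; "tcp_pos": TCP position; "tcp_rot": TCP orientation; "wrist_force": force on the tool from outside, world axes, zero at the start; "wrist_torque": the same for the moment, N m; "finger_gap": finger opening in m; "gripper_force": force on a finger pad.
Only numpy, scipy, OpenCV 4.12 (cv2) and the standard library are available. Lean on these libraries where they do the work, as an engineer would, in place of code of your own. Each camera call takes 0.05 s, during which the arm holds its last target. There are 200 camera calls.

## Working session

There is one attempt and no reset: what is moved stays moved. The work goes in short steps, Python scripts to look and compute and a tool call to move; the robot and the scene stay as the last step left them, time stands still between calls to the robot, and variables do not carry over. Pictures are saved under pics/ and viewed, at most 10 in all, crops included, and the job is handed in when it is done.

Besides the shell and the picture viewer there is one more tool, called after "Request:" by a JSON object that holds its "op" and its "data", one argument or row to a line. apply_moves: Moves the arm, as the interface text tells. Its arguments: {"type":"object","properties":{"commands":{"type":"string"},"force":{"type":"number"}},"required":["commands"]}

```bash
mkdir -p pics; cat > h.py <<'E'
import numpy as np, cv2
from bench import robot
def cam(im):
    R=cv2.Rodrigues(np.array(im["rvec"],float))[0]; return R,np.array(im["tvec"],float).ravel(),np.array(im["mtx"],float)
def world(im,u,v,z=None):
    R,t,K=cam(im); d=np.linalg.inv(K)@np.array([u,v,1.0]); c=-R.T@t; w=R.T@d
    if z is None:
        s=np.median(im["depth"][int(v)-1:int(v)+2,int(u)-1:int(u)+2])
    else: s=(z-c[2])/w[2]
    return c+s*w
def proj(im,p):
    return cv2.projectPoints(np.array([p],float),np.array(im["rvec"],float),np.array(im["tvec"],float),np.array(im["mtx"],float),None)[0].ravel()
E
python3 - <<'E'
from h import *
ims={}
for c in("top","side"):
    im=robot.get_image(c); cv2.imwrite(f"pics/{c}0.png",im["pixels"][:,:,::-1])
    R,t,K=cam(im); print(c,(-R.T@t).round(3),R[2].round(2),K[0,0])
    for n in("strip","rocker_on","drive","latch_top","reset_top","handset","runkey_top","jog_top"):
        print(n,[(np.round(m["xy"]).tolist(),round(m["p"],2),world(im,*m["xy"]).round(3).tolist()) for m in robot.mark_of(n,c)])
E
```

```text
top [ 0.411 -0.005  1.452] [ 0.1 -0.  -1. ] 418.9197918010155
strip [([340.0, 183.0], 0.58, [0.62, -0.072, 0.039])]
rocker_on [([300.0, 180.0], 0.52, [0.627, 0.061, 0.059])]
drive [([273.0, 230.0], 0.8, [0.46, 0.152, 0.049]), ([391.0, 287.0], 0.61, [0.269, -0.237, 0.049]), ([320.0, 205.0], 0.31, [0.542, -0.005, 0.056])]
latch_top [([292.0, 144.0], 0.74, [0.762, 0.093, 0.016]), ([405.0, 293.0], 0.62, [0.252, -0.279, 0.067]), ([284.0, 234.0], 0.57, [0.446, 0.114, 0.066])]
reset_top [([263.0, 227.0], 0.59, [0.471, 0.184, 0.057]), ([374.0, 290.0], 0.59, [0.262, -0.183, 0.05])]
handset [([381.0, 230.0], 0.85, [0.46, -0.21, 0.045]), ([446.0, 267.0], 0.56, [0.335, -0.424, 0.045])]
runkey_top [([378.0, 233.0], 0.57, [0.449, -0.2, 0.047]), ([444.0, 270.0], 0.57, [0.325, -0.414, 0.047])]
jog_top [([467.0, 267.0], 0.45, [0.333, -0.496, 0.037])]
side [0.484 0.932 0.701] [ 0.05 -0.82 -0.56] 407.6372118967288
strip [([291.0, 198.0], 0.56, [0.626, -0.016, 0.042])]
rocker_on [([288.0, 209.0], 0.42, [0.625, 0.056, 0.058])]
drive [([411.0, 174.0], 0.87, [0.272, -0.172, 0.051]), ([348.0, 249.0], 0.79, [0.461, 0.194, 0.05]), ([285.0, 154.0], 0.62, [0.689, -0.319, 0.02])]
latch_top [([352.0, 222.0], 0.61, [0.454, 0.109, 0.067]), ([413.0, 152.0], 0.54, [0.231, -0.418, -0.001])]
reset_top [([342.0, 242.0], 0.49, [0.478, 0.182, 0.059]), ([317.0, 215.0], 0.22, [0.549, 0.027, 0.02])]
handset [([351.0, 172.0], 0.66, [0.457, -0.187, 0.036])]
runkey_top [([386.0, 142.0], 0.52, [0.334, -0.394, 0.046]), ([356.0, 166.0], 0.46, [0.443, -0.21, 0.047])]
jog_top [([292.0, 195.0], 0.67, [0.626, -0.033, 0.042])]
```

```bash
python3 - <<'E'
from h import *
a=cv2.imread("pics/top0.png")[110:330,220:500]; cv2.imwrite("pics/topcrop.png",cv2.resize(a,(760,597),interpolation=cv2.INTER_CUBIC))
E
```

```text
(no output)
```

View pics/topcrop.png

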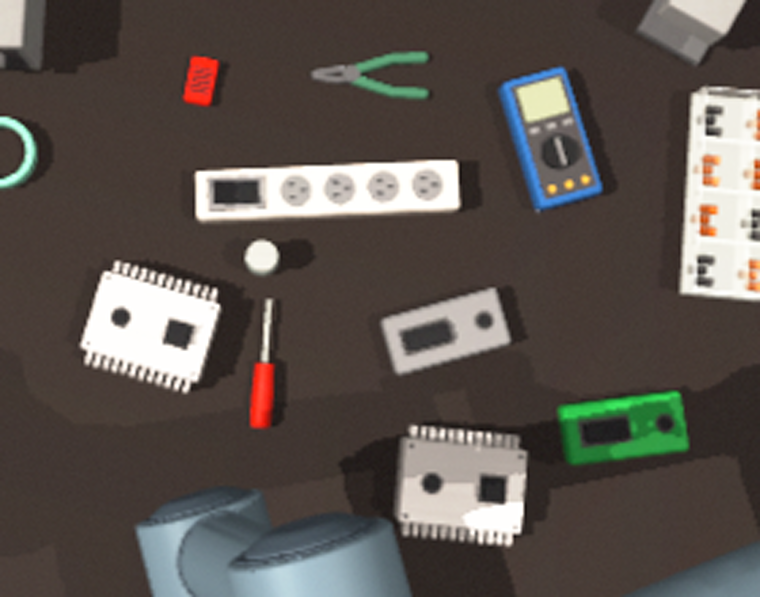

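View pics/side0.png

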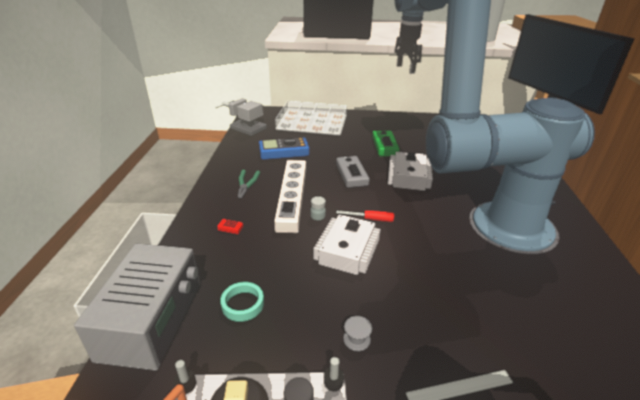

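Drive candidates in the top view are the white one at (273,230) and the grey one at (391,287). The left-most (largest y, 0.152 against -0.237) is the white one at (273,230). Handset candidates are grey at (381,230) and green at (446,267), so the grey one. Next I'll measure the key centres from depth and darkness, and confirm in one enlarged crop.

```bash
cat > meas.py <<'E'
from h import *
im=robot.get_image("top"); g=im["pixels"].astype(int).max(2)
R,t,K=cam(im); vv,uu=np.mgrid[0:400,0:640]; d=im["depth"]
P=(np.stack([(uu-K[0,2])/K[0,0]*d,(vv-K[1,2])/K[1,1]*d,d],-1)-t)@R
def blob(m,name):
    n,l,s,c=cv2.connectedComponentsWithStats(m.astype(np.uint8))
    for i in range(1,n):
        if s[i,4]>8:
            q=P[l==i]; r=cv2.minAreaRect((q[:,:2]*1000).astype(np.float32))
            print(name,s[i,4],c[i].round(1),"mean",q.mean(0).round(4),"rect",np.round(r[0],1),np.round(r[1],1),round(r[2],1),"z",np.percentile(q[:,2],[5,50,95]).round(3))
def near(x,y,r): return np.hypot(P[...,0]-x,P[...,1]-y)<r
Z=P[...,2]
A=near(.46,.152,.11); blob(A&(Z>.043)&(Z<.08),"drivebox"); blob(A&(Z>.06)&(Z<.08),"latch"); blob(A&(g<70)&(Z>.045),"drivedark")
A=near(.46,-.21,.1); blob(A&(Z>.025)&(Z<.08),"handset"); blob(A&(Z>.041)&(Z<.08),"key"); blob(A&(g<70)&(Z>.03),"hsdark")
A=near(.62,-.04,.25)&(P[...,0]>.582)&(P[...,0]<.67); blob(A&(Z>.03)&(Z<.08),"strip"); blob(A&(g<60)&(Z>.043)&(P[...,1]>0),"rocker");blob(A&(Z>.053)&(P[...,1]>0),"rockerhigh")
blob(near(.555,.03,.06)&(Z>.045)&(P[...,0]<.585),"jar")
a=im["pixels"][160:260,255:415,::-1]; cv2.imwrite("pics/c2.png",cv2.resize(a,(800,500),interpolation=cv2.INTER_CUBIC))
print(robot.observe()["tcp_rot"],robot.observe()["finger_gap"])
E
python3 meas.py
```

```text
drivebox 1337 [275.4 229.5] mean [0.4624 0.1442 0.0515] rect [461.4 145.1] [150.2 108.6] 73.3 z [0.046 0.051 0.06 ]
latch 64 [285.3 232.2] mean [0.4527 0.1102 0.065 ] rect [453.1 111.8] [29.6 26.1] 71.2 z [0.061 0.064 0.069]
drivedark 19 [264.1 226.4] mean [0.4726 0.1814 0.0567] rect [472.3 181.7] [14.1 10. ] 88.3 z [0.053 0.056 0.061]
drivedark 60 [285.2 232.5] mean [0.4516 0.1104 0.0649] rect [451.8 111.3] [26.5 23.3] 88.9 z [0.061 0.064 0.07 ]
handset 958 [384.3 231.4] mean [ 0.4545 -0.2215  0.0359] rect [ 454.8 -222.8] [ 73.9 151. ] 15.3 z [0.029 0.035 0.048]
key 112 [377.2 233.3] mean [ 0.4476 -0.1957  0.0474] rect [ 448.1 -196.7] [23.2 54.5] 17.9 z [0.042 0.047 0.052]
hsdark 13 [397.9 227.7] mean [ 0.4664 -0.267   0.0404] rect [ 466.1 -266.8] [11.8  9.6] 46.2 z [0.036 0.04  0.046]
hsdark 113 [376.9 233.6] mean [ 0.4467 -0.195   0.0469] rect [ 447.2 -196.1] [23.4 52.7] 15.2 z [0.041 0.047 0.052]
strip 1753 [340.8 179.4] mean [ 0.6315 -0.0763  0.0421] rect [632.8 -76.5] [ 63.6 328.4] 2.3 z [0.035 0.041 0.052]
rocker 107 [305.7 180.4] mean [0.6267 0.0428 0.0547] rect [626.7  41.5] [24.6 47.7] 2.3 z [0.048 0.054 0.063]
rockerhigh 63 [302.1 180.1] mean [0.6272 0.0547 0.058 ] rect [627.8  53.7] [29.7 27.1] 7.1 z [0.053 0.057 0.063]
rockerhigh 13 [310.9 179. ] mean [0.6315 0.0251 0.0547] rect [628.9  25.7] [12.4 24.1] 45.4 z [0.053 0.054 0.057]
jar 102 [316.5 203.8] mean [0.5475 0.0067 0.0551] rect [546.9   6.7] [35.3 35.6] 46.7 z [0.05  0.055 0.06 ]
[ 9.76676941e-01  2.14714118e-01 -1.19413105e-05  2.15371585e-05] 0.08537025524658226
```

View pics/c2.png

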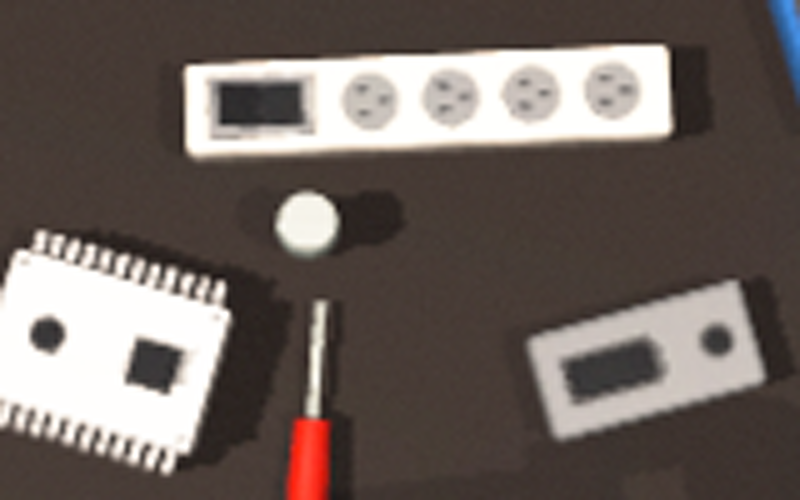

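The crop shows the white strip with its rocker at crop (260,103), the left-most drive's square cap at (155,365), and the grey handset's bar key at (612,368). These agree with the given geometry:
- **rocker_on:** (0.627, 0.057)
- **latch:** (0.452, 0.111, 0.066)
- **runkey:** (0.4477, -0.196, 0.047)

I'll travel high with the fingers shut.

Request:
{"op": "apply_moves", "data": {
  "commands": "0 0 0 0.1 -0.07 0.02 -1; 0 0 0 0.2 -0.15 0.05 -1; 0 0 0 0.3 -0.22 0.07 -1; 0 0 0 0.4 -0.3 0.09 -1; 0 0 0 0.5 -0.37 0.12 -1; 0 0 0 0.6 -0.44 0.14 -1; 0 0 0 0.7 -0.52 0.16 -1; 0 0 0 0.8 -0.59 0.18 -1; 0 0 0 0.9 -0.67 0.21 -1; 0 0 0 1 -0.74 0.23 -1",
  "force": 60
}}

```text
time_s: 2.2
tcp_pos: [0.3327, -0.4802, 0.3814]
tcp_rot: [0.977, 0.215, -0.0, -0.0]
wrist_force: [0.4, 0.3, -0.3]
finger_gap: 0.0002
gripper_force: 0.0
```

Request:
{"op": "apply_moves", "data": {
  "commands": "0 0 0 0.1 -0.07 0.02 -1; 0 0 0 0.2 -0.15 0.05 -1; 0 0 0 0.3 -0.22 0.07 -1; 0 0 0 0.4 -0.3 0.09 -1; 0 0 0 0.5 -0.37 0.12 -1; 0 0 0 0.6 -0.44 0.14 -1; 0 0 0 0.7 -0.52 0.16 -1; 0 0 0 0.8 -0.59 0.18 -1; 0 0 0 0.9 -0.67 0.21 -1; 0 0 0 1 -0.74 0.23 -1"
}}

```text
time_s: 3.45
tcp_pos: [0.3925, -0.371, 0.3584]
tcp_rot: [0.977, 0.215, -0.0, -0.0]
wrist_force: [-0.1, -0.2, 0.3]
finger_gap: 0.0001
gripper_force: 0.0
```

Request:
{"op": "apply_moves", "data": {
  "commands": "0 0 0 0.1 -0.07 0.02 -1; 0 0 0 0.2 -0.15 0.05 -1; 0 0 0 0.3 -0.22 0.07 -1; 0 0 0 0.4 -0.3 0.09 -1; 0 0 0 0.5 -0.37 0.12 -1; 0 0 0 0.6 -0.44 0.14 -1; 0 0 0 0.7 -0.52 0.16 -1; 0 0 0 0.8 -0.59 0.18 -1; 0 0 0 0.9 -0.67 0.21 -1; 0 0 0 1 -0.74 0.23 -1"
}}

```text
time_s: 4.7
tcp_pos: [0.4522, -0.2619, 0.3354]
tcp_rot: [0.977, 0.215, -0.0, -0.0]
wrist_force: [-0.3, -0.4, -0.3]
finger_gap: -0.0002
gripper_force: 0.0
```

Request:
{"op": "apply_moves", "data": {
  "commands": "0 0 0 0.1 -0.07 0.02 -1; 0 0 0 0.2 -0.15 0.05 -1; 0 0 0 0.3 -0.22 0.07 -1; 0 0 0 0.4 -0.3 0.09 -1; 0 0 0 0.5 -0.37 0.12 -1; 0 0 0 0.6 -0.44 0.14 -1; 0 0 0 0.7 -0.52 0.16 -1; 0 0 0 0.8 -0.59 0.18 -1; 0 0 0 0.9 -0.67 0.21 -1; 0 0 0 1 -0.74 0.23 -1"
}}

```text
time_s: 5.95
tcp_pos: [0.5119, -0.1528, 0.3124]
tcp_rot: [0.977, 0.215, -0.0, -0.0]
wrist_force: [-0.4, 0.6, 0.8]
finger_gap: 0.0001
gripper_force: 0.0
```

Request:
{"op": "apply_moves", "data": {
  "commands": "0 0 0 0.1 -0.07 0.02 -1; 0 0 0 0.2 -0.15 0.05 -1; 0 0 0 0.3 -0.22 0.07 -1; 0 0 0 0.4 -0.3 0.09 -1; 0 0 0 0.5 -0.37 0.12 -1; 0 0 0 0.6 -0.44 0.14 -1; 0 0 0 0.7 -0.52 0.16 -1; 0 0 0 0.8 -0.59 0.18 -1; 0 0 0 0.9 -0.67 0.21 -1; 0 0 0 1 -0.74 0.23 -1"
}}

```text
time_s: 7.2
tcp_pos: [0.5717, -0.0437, 0.2894]
tcp_rot: [0.977, 0.215, -0.0, -0.0]
wrist_force: [-0.0, -0.2, -0.1]
finger_gap: -0.0001
gripper_force: 0.0
```

Request:
{"op": "apply_moves", "data": {
  "commands": "0 0 -0.07 0.12 -0.09 0 -1; 0 0 -0.14 0.24 -0.18 0 -1; 0 0 -0.21 0.36 -0.27 0 -1; 0 0 -0.28 0.48 -0.36 0.05 -1; 0 0 -0.35 0.6 -0.45 0.1 -1; 0 0 -0.42 0.72 -0.54 0.15 -1; 0 0 -0.49 0.84 -0.63 0.2 -1; 0 0 -0.56 0.93 -0.69 0.26 -1; 0 0 -0.56 0.93 -0.69 0.33 -1; 0 0 -0.56 0.93 -0.69 0.33 -1"
}}

```text
time_s: 8.45
tcp_pos: [0.6264, 0.0571, 0.2557]
tcp_rot: [0.695, 0.719, -0.001, -0.001]
wrist_force: [-0.1, -0.6, 0.4]
finger_gap: 0.0
gripper_force: 0.0
```

```bash
python3 - <<'E'
from h import *
im=robot.get_image("side"); s=robot.observe(); p=s["tcp_pos"]; print(s["q"],p,s["tcp_rot"])
print("tip proj",proj(im,np.array(p)-[0,0,.173]),"rocker",proj(im,[.627,.057,.057]))
cv2.imwrite("pics/s1.png",cv2.resize(im["pixels"][140:240,230:390,::-1],(800,500),interpolation=cv2.INTER_CUBIC))
E
```

```text
[-8.92700722e-02  3.65585103e-01  1.70041233e+00 -9.47599370e-05
  1.07659560e+00 -1.22149073e-01] [0.62658196 0.05695931 0.25621119] [ 6.95371021e-01  7.18650743e-01 -3.46830242e-04 -3.62825084e-04]
tip proj [286.87757835 201.07022463] rocker [287.0413235  209.09821148]
```

View pics/s1.png

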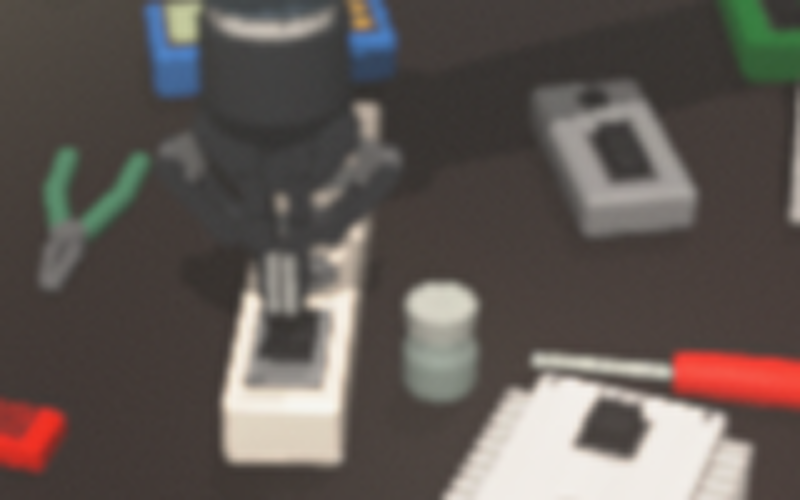

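The tips, at crop (284,305), hang over the rocker's raised half, clear of the jar at (440,340). Pressing.

Request:
{"op": "apply_moves", "data": {
  "commands": "0 0 0 0.02 0.01 0.08 -1; 0 0 0 0.02 0.01 0.16 -1; 0 0 0 0.02 0.01 0.22 -1; 0 0 0 0.02 0.01 0.25 -1; 0 0 0 0.02 0.01 0.28 -1; 0 0 0 0.02 0.01 0.3 -1; 0 0 0 0.02 0.01 0.32 -1; 0 0 0 0.02 0.01 0.335 -1; 0 0 0 0.02 0.01 0.345 -1; 0 0 0 0.02 0.01 0.345 -1"
}}

```text
time_s: 9.75
tcp_pos: [0.6281, 0.0592, 0.2234]
tcp_rot: [0.695, 0.719, 0.0, 0.0]
wrist_force: [-3.5, 0.7, 8.1]
finger_gap: 0.0002
gripper_force: 4.2
```

Request:
{"op": "apply_moves", "data": {
  "commands": "0 0 0 0 0 -0.15 -1; 0 0 0 0 0 -0.3 -1; 0 0 0 0.05 -0.1 -0.4 -1; 0 0 0 0.1 -0.25 -0.4 -1; 0 0 0 0.2 -0.4 -0.4 -1; 0 0 0 0.3 -0.55 -0.4 -1; 0 0 0 0.4 -0.7 -0.4 -1; 0 0 0 0.5 -0.85 -0.4 -1; 0 0 0 0.57 -1 -0.4 -1; 0 0 0 0.57 -1 -0.4 -1"
}}

```text
time_s: 11.0
tcp_pos: [0.5247, 0.1132, 0.262]
tcp_rot: [0.694, 0.72, -0.0, -0.0]
wrist_force: [1.0, -0.8, 0.1]
finger_gap: 0.0001
gripper_force: 0.0
```

Request:
{"op": "apply_moves", "data": {
  "commands": "0 0 0 0 -0.1 0 -1; 0 0 0 0 -0.2 0 -1; 0 0 0 0 -0.3 0 -1; 0 0 0 0 -0.4 0 -1; 0 0 0 0 -0.5 0 -1; 0 0 0 0 -0.6 0 -1; 0 0 0 0 -0.7 0 -1; 0 0 0 0 -0.74 0 -1; 0 0 0 0 -0.74 0 -1; 0 0 0 0 -0.74 0 -1"
}}

```text
time_s: 12.25
tcp_pos: [0.4521, 0.1101, 0.2624]
tcp_rot: [0.695, 0.719, 0.0, 0.0]
wrist_force: [0.4, 0.2, 0.4]
finger_gap: -0.0002
gripper_force: 0.0
```

```bash
python3 - <<'E'
from h import *
im=robot.get_image("side"); s=robot.observe(); p=s["tcp_pos"]; print(p)
print("tip proj",proj(im,np.array(p)-[0,0,.173]),"latch",proj(im,[.452,.111,.066]))
cv2.imwrite("pics/s2.png",cv2.resize(im["pixels"][160:280,250:410,::-1],(800,600),interpolation=cv2.INTER_CUBIC))
im=robot.get_image("top"); d=im["depth"]; R,t,K=cam(im); vv,uu=np.mgrid[0:400,0:640]
P=(np.stack([(uu-K[0,2])/K[0,0]*d,(vv-K[1,2])/K[1,1]*d,d],-1)-t)@R
for y in np.arange(.01,.07,.006):
    m=(abs(P[...,0]-.627)<.01)&(abs(P[...,1]-y)<.004); print(y.round(3),np.median(P[m][:,2]).round(4),m.sum())
E
```

```text
[0.45217259 0.11007027 0.26233974]
tip proj [353.01571273 214.76053588] latch [352.53995358 222.35759812]
0.01 0.0513 11
0.016 0.0596 10
0.022 0.0549 15
0.028 0.0534 18
0.034 0.0518 12
0.04 0.049 12
0.046 0.0506 12
0.052 0.0502 18
0.058 0.0504 12
0.064 0.0472 12
```

View pics/s2.png

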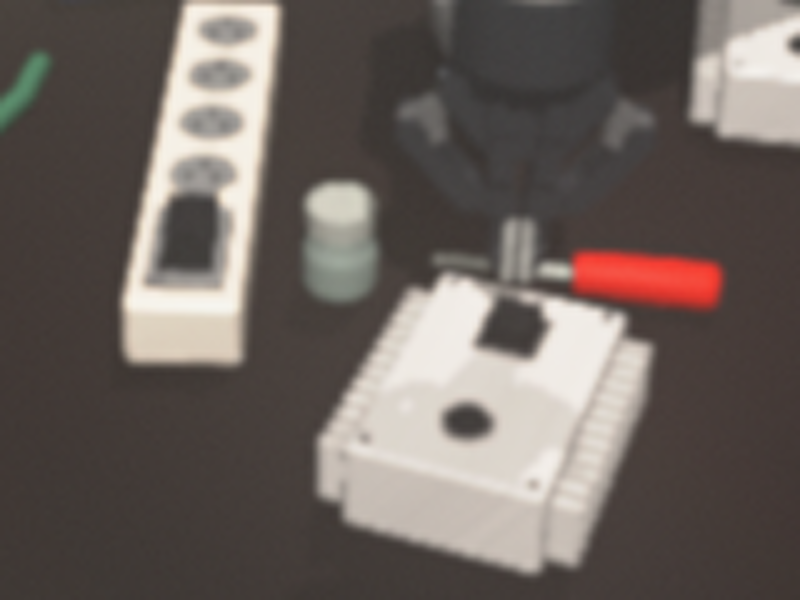

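The rocker's +y half now measures level at 50 mm and the other half is up to 59 mm, so it is on. The tips, at crop (517,275), are above the square cap at (513,325). Pressing the cap.

Request:
{"op": "apply_moves", "data": {
  "commands": "0 0 0 0 0 0.08 -1; 0 0 0 0 0 0.16 -1; 0 0 0 0 0 0.21 -1; 0 0 0 0 0 0.24 -1; 0 0 0 0 0 0.27 -1; 0 0 0 0 0 0.295 -1; 0 0 0 0 0 0.315 -1; 0 0 0 0 0 0.33 -1; 0 0 0 0 0 0.335 -1; 0 0 0 0 0 0.335 -1"
}}

```text
time_s: 13.6
tcp_pos: [0.4524, 0.1102, 0.231]
tcp_rot: [0.694, 0.72, -0.001, -0.001]
wrist_force: [-12.6, -0.5, 24.5]
finger_gap: 0.0003
gripper_force: 12.1
```

Request:
{"op": "apply_moves", "data": {
  "commands": "0 0 0 0 0 -0.15 -1; 0 0 0 0 0 -0.3 -1; 0 0 0 -0.1 0 -0.4 -1; 0 0 0 -0.25 0 -0.4 -1; 0 0 0 -0.4 0 -0.4 -1; 0 0 0 -0.55 0 -0.4 -1; 0 0 0 -0.7 0 -0.4 -1; 0 0 0 -0.85 0 -0.4 -1; 0 0 0 -1 0 -0.4 -1; 0 0 0 -1 0 -0.4 -1"
}}

```text
time_s: 14.85
tcp_pos: [0.4555, 0.0092, 0.2688]
tcp_rot: [0.695, 0.719, 0.0, 0.0]
wrist_force: [0.0, 0.1, -0.2]
finger_gap: 0.0
gripper_force: 0.0
```

Request:
{"op": "apply_moves", "data": {
  "commands": "0 0 0 -0.1 -0.01 0 -1; 0 0 0 -0.2 -0.02 0 -1; 0 0 0 -0.3 -0.03 0 -1; 0 0 0 -0.4 -0.04 0 -1; 0 0 0 -0.5 -0.05 0 -1; 0 0 0 -0.6 -0.06 0 -1; 0 0 0 -0.7 -0.07 0 -1; 0 0 0 -0.8 -0.08 0 -1; 0 0 0 -0.9 -0.09 0 -1; 0 0 0 -1 -0.1 0 -1"
}}

```text
time_s: 16.1
tcp_pos: [0.4488, -0.0908, 0.2687]
tcp_rot: [0.695, 0.719, -0.0, -0.0]
wrist_force: [0.1, 0.0, 0.5]
finger_gap: -0.0001
gripper_force: 0.0
```

Request:
{"op": "apply_moves", "data": {
  "commands": "0 0 0 -0.12 0 0 -1; 0 0 0 -0.24 -0.01 0 -1; 0 0 0 -0.36 -0.02 0 -1; 0 0 0 -0.48 -0.03 0 -1; 0 0 0 -0.6 -0.04 0 -1; 0 0 0 -0.72 -0.05 0 -1; 0 0 0 -0.84 -0.05 0 -1; 0 0 0 -0.94 -0.05 0 -1; 0 0 0 -1 -0.05 0 -1; 0 0 0 -1 -0.05 0 -1"
}}

```text
time_s: 17.35
tcp_pos: [0.4474, -0.1906, 0.2687]
tcp_rot: [0.695, 0.719, 0.0, -0.0]
wrist_force: [0.4, -0.1, -0.7]
finger_gap: 0.0
gripper_force: 0.0
```

```bash
python3 - <<'E'
from h import *
im=robot.get_image("side"); s=robot.observe(); p=s["tcp_pos"]; print(s["time_s"],p,s["wrist_force"])
print("latch z",[world(im,*proj(im,[.452+a,.111+b,.058])).round(4).tolist() for a,b in((0,0),(.005,0),(0,.005))])
print("tip proj",proj(im,np.array(p)-[0,0,.173]),"key",proj(im,[.4477,-.196,.047]))
cv2.imwrite("pics/s3.png",cv2.resize(im["pixels"][110:230,270:430,::-1],(800,600),interpolation=cv2.INTER_CUBIC))
E
```

```text
17.4 [ 0.44732179 -0.19027506  0.26862441] [-0.71181254 -0.3417218  -0.4539359 ]
latch z [[0.452, 0.1108, 0.0578], [0.457, 0.112, 0.0588], [0.452, 0.1166, 0.0585]]
tip proj [355.21183256 155.37314041] key [354.14799628 168.00914698]
```

View pics/s3.png

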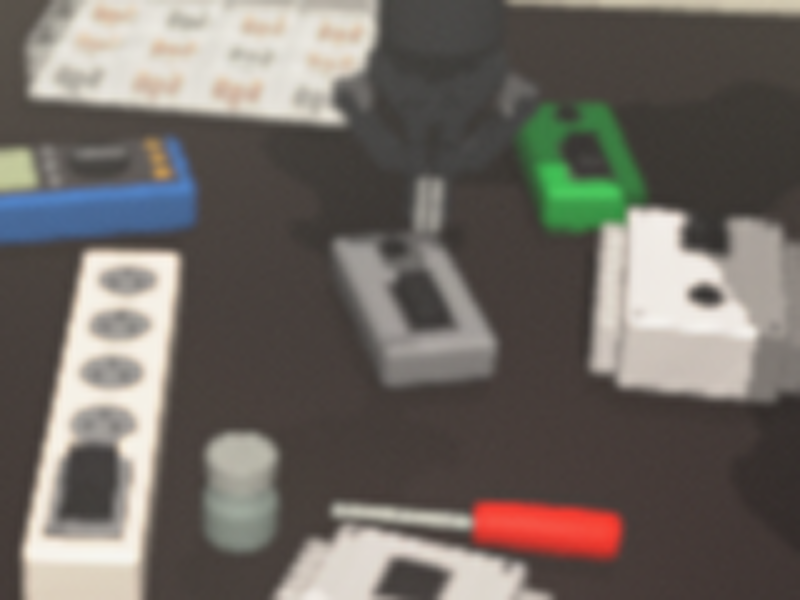

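The cap measures 58 mm, so it is fully down. The tips, at crop (430,225), hang over the grey handset's bar key (depth offset accounted for: key projects to crop (420,290)). Pressing gently, 5 mm further along -y.

Request:
{"op": "apply_moves", "data": {
  "commands": "0 0 0 -0.03 0 0.12 -1; 0 0 0 -0.05 0 0.24 -1; 0 0 0 -0.05 0 0.36 -1; 0 0 0 -0.05 0 0.44 -1; 0 0 0 -0.05 0 0.48 -1; 0 0 0 -0.05 0 0.5 -1; 0 0 0 -0.05 0 0.52 -1; 0 0 0 -0.05 0 0.535 -1; 0 0 0 -0.05 0 0.55 -1; 0 0 0 -0.05 0 0.56 -1"
}}

```text
time_s: 18.65
tcp_pos: [0.4479, -0.1954, 0.2141]
tcp_rot: [0.695, 0.719, -0.0, -0.0]
wrist_force: [-8.3, 6.1, 21.2]
finger_gap: -0.0002
gripper_force: 10.6
```

Request:
{"op": "apply_moves", "data": {
  "commands": "0 0 0 0 0 -0.003 -1; 0 0 0 0 0 -0.005 -1; 0 0 0 0 0 -0.005 -1; 0 0 0 0 0 -0.005 -1; 0 0 0 0 0 -0.005 -1; 0 0 0 0 0 -0.005 -1; 0 0 0 0 0 -0.005 -1; 0 0 0 0 0 -0.005 -1; 0 0 0 0 0 -0.005 -1; 0 0 0 0 0 -0.005 -1"
}}

```text
time_s: 19.9
tcp_pos: [0.4478, -0.1954, 0.2143]
tcp_rot: [0.695, 0.719, -0.0, -0.0]
wrist_force: [-5.2, 3.6, 11.8]
finger_gap: 0.0001
gripper_force: 6.2
```

```bash
python3 - <<'E'
from h import *
im=robot.get_image("side"); s=robot.observe(); print(s["time_s"],s["tcp_pos"],s["wrist_force"])
print([(np.round(m["xy"]).tolist(),round(m["p"],2)) for m in robot.mark_of("handset","side")])
cv2.imwrite("pics/s4.png",cv2.resize(im["pixels"][110:230,270:430,::-1],(800,600),interpolation=cv2.INTER_CUBIC))
E
```

```text
19.95 [ 0.44778292 -0.19535053  0.21430786] [-3.69833591  3.63015909 12.26713194]
[([351.0, 174.0], 0.88), ([382.0, 145.0], 0.76)]
```

View pics/s4.png

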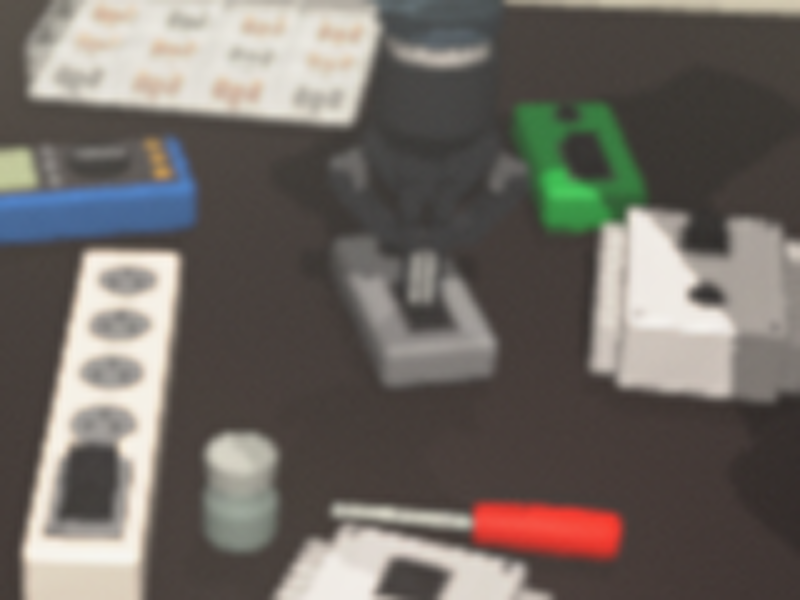

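The tips rest in the middle of the bar key at crop (425,295) with about 12 N, which is well over the 5 N for full travel. The handset hasn't moved. Handing in.

```bash
python3 -c "
from bench import robot
print(robot.close_job())"
```

```text
the job is handed in; nothing more can be done
None
```

I switched the rocker on and pushed the square cap fully down. I then handed the job in at about 20 s with the bar key held down at about 12 N and the handset where it lay; the hand-in returned no verdict.

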